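# Hang the power supply on its keyhole studs

## Robot

A 6-joint arm with a two-finger parallel gripper is mounted at the origin on a cart in front of the work surface, level with it; the furniture and walls round the work are solid. World frame = base frame: x ahead of the robot, y to its left, z up, the work surface at z = 0. Lengths are in m, angles in rad, forces in N, time in s.
With the tool pointing down it reaches from about 0.35 to 0.95 m from the base axis. Payload 17.4 kg.
Tool frame: the origin (TCP) lies between the finger pads; the fingertips stand 17 mm ahead of it and the grasp point (between the pads) lies 2 mm behind it (bot.nose_length is the distance from the TCP to the fingertips, in m); z points along the fingers, y is the line along which they close (so a half turn about z gives the same grasp; the last joint's range is limited). The gripper opens to 93 mm and grips with 3 to 60 N. Pads are 15 mm wide; open, the fingers measure 128 mm over their backs; the gripper's body (75 mm by 188 mm) begins 65 mm behind the grasp point.
Start: joints at [1.18, 0.116, 1.442, -0, 1.584, -0.038], TCP at [0.233, 0.633, 0.236] pointing down, gripper open.
Joint ranges: [-2.83, 2.83], [-0.83, 2.19], [0.07, 2.5], [-1.14, 4.28], [0.01, 3], [-2.97, 2.97]. Speed limits (rad/s): [1.89, 1.89, 2.22, 3.14, 3.14, 3.14].

## Interface

Orientations are given as a 3x3 rotation matrix whose columns are the frame's x, y, z axes.
In Python, from rig import bot, viewer, spot_in, tip_of gives the robot as it stands.
- The arm moves only by the tool move_arm, never from a script. Its argument "motion" is one flat list of numbers, 6 for each row, row after row: the shift along the tool's x, y, z in mm, then the turn, a rotation vector about the tool's x, y, z in rad. A call has exactly 5 rows; each row shifts and turns the commanded pose from where the row before left it, along the tool's axes as they then stand; what a row does not reach is not made up. A row lasts 1/10 s, in which the tool goes at most 50 mm and 8.59 degrees, less where a joint would pass 70% of its speed; a pose out of reach is approached as far as the arm can. A call with a gripper value outside its range is refused whole. "claw" is the closure, from 0 (fully open) to 1 (shut), set as the call begins (left out, the last holds). The fingers move at their own pace and stop on an object; "newtons" is the grip in N (left out, the last holds). Time passes only in rows, so rows that do not move let the fingers close, or fill a call up. It gives the time, the measured TCP pose, the force, the opening and the grip force at its end, in the units of the state.
- bot.observe(): the state, without advancing time (a new reading comes with each control period).
- viewer.capture(name): name is "scene" or "top" or "wrist"; returns (picture, depth): 400x640x3 uint8, red, green, blue; 400x640 float32, m along the optical axis (not along the pixel's ray), 0 where there is no reading.
- viewer.get_calibration(name): a dict with "camera_matrix" (3x3 intrinsics, pixels), "rvec" (rotation vector, rad) and "tvec" (3), from world to camera coordinates, as OpenCV has them. Camera axes: x right, y down, z forward; pixel columns grow to the right and rows downward; lengths in m; the calibration is good to about 2 mm. A picture is of the moment at which its call begins: read the wrist's pose just before it. get_calibration takes no time and is no camera call; for the wrist camera it gives the pose at the moment of the call.
- bot.close_job(): hands the job in; it is judged then, once.
Trained networks look in the newest picture that a camera, given by its name, has taken for a name from the list of things; names that differ only in an ending like _2 or _b are one class to them, and where a whole thing is asked for, a point or a joint stands for the part that bears it (a point fixed in the world has none). Each returns a list of dicts, best first, with "score" (0 to 1); they miss things now and then, are a little off and sometimes report something else, mostly with a low value. They report only what shows in the picture. A call takes as long as a camera call.
- spot_in(camera, name): "rect" ([left, top, width, height] in pixels, round what is visible of it).
- tip_of(camera, name): "centre" ([row, column] in pixels: a listed point, or the origin of a listed thing).
The state is a dict: "clock": time; "q": joint angles; "dq": joint speeds; "effort": joint torques, N m; "tool_pos": TCP position; "orientation": TCP orientation; "contact_force": force on the tool from outside, world axes, zero at the start; "moment": the same for the moment, N m; "gripper_width": finger opening in m; "grasp_force": force on a finger pad.
Only numpy, scipy, OpenCV 4.12 (cv2) and the standard library are available. Lean on these libraries where they do the work, as an engineer would, in place of code of your own. Each camera call takes 0.05 s, during which the arm holds its last target. There are 200 camera calls.

## Task

Hang the white power supply on the blue sloped stand: lay its strap flat on the rail with both stud heads through the round keyholes, then slide it down the slope until it is fully home and the red spring catch has popped up again behind it. Handle it gently: never press or push it against the stand with more than 40 N. Leave it hanging and do not disturb the things around it.

Things in the scene. Friction and masses are not known exactly. Their poses are not given: they have to be found in the camera images.
- supply_mid (a point): White power adapter (50 x 150 x 34 mm) fixed on a dark steel strap (50 x 210 x 4 mm) that sticks out 30 mm at both ends; about 0.34 kg in all. It starts lying on the bench, strap below. This point is its centre, half-way up: 19 mm above the strap's underside. x across the strap, y along it, z out through the adapter's top. Grasp it across the 50 mm width.
- keyhole (a point): Centre of the round hole of the +y keyhole, at the strap's underside; in supply_mid's frame at x -9, y +90, z -19 mm. The hole is 17 mm in diameter; a slot 8.6 mm wide runs from it towards the strap's +x edge, ending 17 mm from the hole's centre. A like keyhole lies at y -90 mm, 180 mm away.
- stand: Blue bent-sheet stand, 330 mm wide and 73 mm high, fixed to the bench, carrying the sloped face, the stud rail and the catch. Origin on the bench below the middle of the face; z up; the face rises towards +x (away from the robot).
- face: The stand's sloped face, 110 mm up the slope by 330 mm wide, 30 degrees from level. Origin in the middle of its upper surface, 45 mm above the bench; x up the slope, y along the stand, z square out of the face. A grey metal stud rail 5 mm thick lies on it, so a strap flat on the rail has its underside at z = 5 mm and supply_mid at z = 24 mm.
- studs (a point): Middle of the two studs, level with their head tops, if the rail were centred: face frame x 5, y 0, z 14 mm. Studs 180 mm apart along y: heads 13 mm diameter, underside 3.5 mm lower; shanks 6 mm, 5.5 mm free. The rail is clamped through long slots, so the true studs lie up to 12 mm from here along y either way: not measured, to be seen or felt. It stays put in use.
- home (a point): Where supply_mid belongs when home with the studs at the slot ends: face frame x 0, y 0, z 24 mm, shifted along y with the rail. With the heads just through the round holes and the strap flat, supply_mid is 14 mm further up the slope (x 14 mm). Strap resting on the head tops: 9 mm further out (z 33 mm). Same axes as the face.
- catch (a joint): Red spring catch on the rail, 14 mm wide, 45 mm to the -y side of the rail's middle, just above the home place of the strap's upper edge. 0 = fully up, standing 5 mm out of the rail; 0.005 m = pressed in flush by the strap lying on it. The spring pushes up with 1 N when up and 2 N when flush. With the strap home its edge lies 1.5 mm below the catch, which springs up behind it.
- solder_reel: Solder reel, 60 mm diameter, 42 mm high, right of the stand; origin at the centre of its underside. Leave alone.
- tip_tin: Round metal tin with a red label, 53 mm diameter, 20 mm high, left of the power supply, near a dark drawer cabinet (170 x 300 mm, 175 mm high) that stands fixed further left and must not be bumped; origin at the centre of its underside. Leave alone.
- loupe: Black eye loupe, 36 mm diameter, 38 mm high, standing right of the power supply; origin at the centre of its underside. Leave alone.

How it is judged:
By the outcome, as a careful person would: the job done as asked, in the order asked, and still so for the second after the job is handed in, with the robot touching nothing.
It also fails if it takes over 72 s, if anything falls off the work surface, if the arm or the gripper's body presses on something with over 40 N, if the wrist force passes 120 N, or if a joint passes its speed limit or range.

## Working session

There is one attempt and no reset: what is moved stays moved. The work goes in short steps, Python scripts to look and compute and a tool call to move; the robot and the scene stay as the last step left them, time stands still between calls to the robot, and variables do not carry over. Pictures are saved under pics/ and viewed, at most 10 in all, crops included, and the job is handed in when it is done.

Besides the shell and the picture viewer there is one more tool, called after "Call:" by a JSON object that holds its "name" and its "arguments", one argument or row to a line. move_arm: Moves the arm, as the interface text tells. Its arguments: {"type":"object","properties":{"motion":{"type":"array","items":{"type":"number"}},"claw":{"type":"number"},"newtons":{"type":"number"}},"required":["motion"]}

```bash
ls; mkdir -p pics
cat > h.py <<'E'
from rig import bot, viewer, spot_in, tip_of
import numpy as np, cv2
from scipy.spatial.transform import Rotation as R
def cal(n):
    c=viewer.get_calibration(n); return np.array(c["camera_matrix"]),R.from_rotvec(np.ravel(c["rvec"])).as_matrix(),np.ravel(c["tvec"])
def ray(c,uv):
    K,Rm,t=c; o=-Rm.T@t; d=Rm.T@np.linalg.inv(K)@np.array([uv[0],uv[1],1.0]); return o,d
def onz(c,uv,z):
    o,d=ray(c,uv); return o+d*(z-o[2])/d[2]
def pt(c,uv,depth):
    o,d=ray(c,uv); return o+d*depth   # d has unit optical-axis component
def proj(c,p):
    K,Rm,t=c; q=K@(Rm@np.asarray(p)+t); return q[:2]/q[2]
def save(n,img): cv2.imwrite("pics/"+n+".png",cv2.cvtColor(img,cv2.COLOR_RGB2BGR))
E
python3 - <<'E'
from h import *
s=bot.observe(); print({k:np.round(v,3) for k,v in s.items()})
for n in ["top","scene"]:
    c=cal(n); im,d=viewer.capture(n); save(n+"0",im); np.savez(n+"0",d=d,im=im)
    for t in ["supply_mid","keyhole","stand","studs","home","loupe","tip_tin","solder_reel","face"]:
        r=tip_of(n,t)[:2]
        for k in r:
            rr,cc=k["centre"]; dd=d[int(rr),int(cc)]
            print(n,t,round(k["score"],2),np.round(k["centre"]),np.round(pt(c,(cc,rr),dd),3))
E
```

```text
pics
{'clock': np.float64(0.0), 'q': array([ 1.18 ,  0.116,  1.442, -0.   ,  1.584, -0.038]), 'dq': array([ 0.   , -0.001,  0.003, -0.001, -0.   ,  0.001]), 'effort': array([-6.0000e-03, -7.2127e+01, -6.2260e+01,  7.8000e-02,  2.4000e-02,
       -0.0000e+00]), 'tool_pos': array([0.233, 0.633, 0.235]), 'orientation': array([[-0.938,  0.346, -0.   ],
       [ 0.346,  0.938, -0.001],
       [ 0.   , -0.001, -1.   ]]), 'contact_force': array([-0.081, -0.513, -0.516]), 'moment': array([ 0.02 , -0.033,  0.025]), 'grasp_force': np.float64(0.0), 'gripper_width': np.float64(0.093)}
top supply_mid 0.59 [232. 303.] [ 0.45  -0.197  0.04 ]
top supply_mid 0.43 [156. 286.] [ 0.661 -0.156  0.055]
top keyhole 0.61 [228. 271.] [ 0.462 -0.106  0.005]
top stand 0.63 [164. 289.] [ 0.639 -0.163  0.045]
top studs 0.81 [162. 291.] [ 0.645 -0.168  0.049]
top home 0.95 [162. 291.] [ 0.644 -0.167  0.045]
top loupe 0.57 [223. 387.] [ 0.468 -0.433  0.035]
top tip_tin 0.72 [225. 228.] [0.473 0.016 0.023]
top solder_reel 0.88 [164. 405.] [ 0.632 -0.486  0.042]
top solder_reel 0.34 [162. 290.] [ 0.644 -0.164  0.041]
top face 0.88 [156. 286.] [ 0.66  -0.155  0.054]
scene supply_mid 0.93 [214. 266.] [ 0.448 -0.2    0.035]
scene keyhole 0.56 [202. 255.] [ 0.444 -0.15   0.036]
scene stand 0.79 [187. 334.] [ 0.635 -0.198  0.034]
scene studs 0.66 [169. 329.] [ 0.653 -0.142  0.046]
scene home 0.69 [167. 326.] [ 0.65  -0.133  0.048]
scene loupe 0.73 [200. 258.] [ 0.454 -0.147  0.036]
scene loupe 0.66 [290. 324.] [ 0.455 -0.442  0.016]
scene tip_tin 0.65 [173. 236.] [ 0.458 -0.003  0.021]
scene solder_reel 0.57 [280. 417.] [ 0.621 -0.523  0.024]
scene face 0.67 [175. 333.] [ 0.647 -0.173  0.048]
```

Run:
```python
import cv2,numpy as np
a=cv2.imread("pics/top0.png")[110:270,190:430]; b=cv2.imread("pics/scene0.png")[120:330,180:480]
a=cv2.resize(a,(800,533),interpolation=cv2.INTER_CUBIC)
cv2.imwrite("pics/a.png",a); cv2.imwrite("pics/b.png",cv2.resize(b,(800,560),interpolation=cv2.INTER_CUBIC))
```

```text
(no output)
```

View pics/a.png

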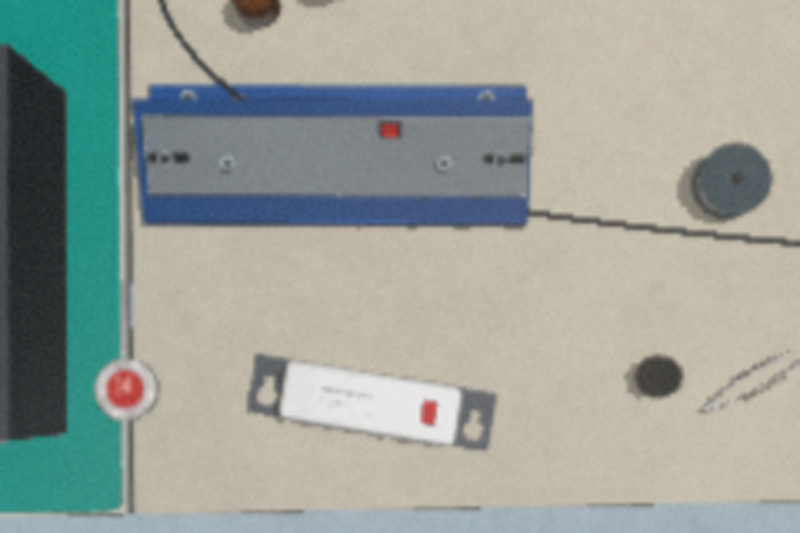

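View pics/b.png

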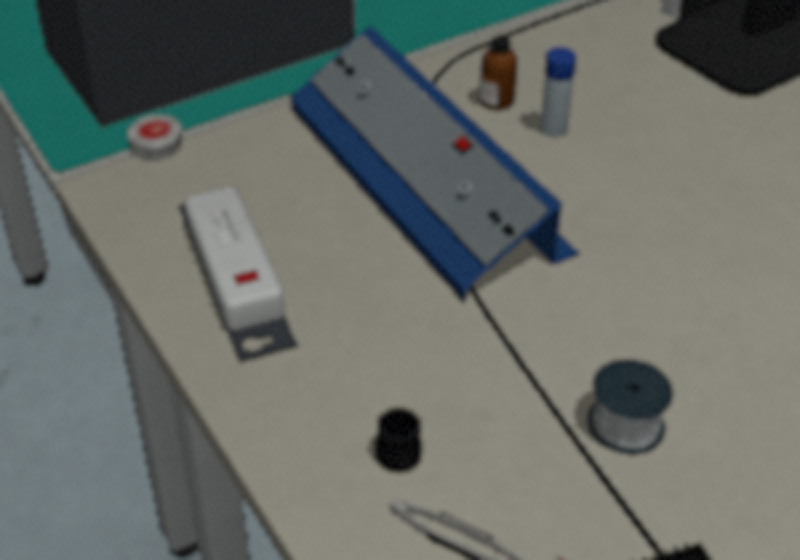

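The top view shows both studs (crop px 226,162 and 445,163), the red catch (390,130), and the supply at about (370,400). Its slots already point up the picture, towards the stand. The scene view agrees, with the loupe and tin clear of the supply. Next I plan the approach.

```bash
cat >> h.py <<'E'
def plan(p,Rt,n,p0=None,R0=None):
    s=bot.observe()
    p0=np.array(s["tool_pos"]) if p0 is None else np.array(p0); R0=np.array(s["orientation"]) if R0 is None else R0
    rv=(R.from_matrix(R0).inv()*R.from_matrix(Rt)).as_rotvec(); P=p0; Q=R0; out=[]
    for i in range(1,n+1):
        d=(p0+(np.array(p)-p0)*i/n-P)
        a=np.round(Q.T@d*1000,1); r=np.round(rv/n,4)
        out.append([*a,*r]); P=P+Q@a/1000; Q=Q@R.from_rotvec(r).as_matrix()
    for i in range(0,n,5): print([float(x) for row in out[i:i+5] for x in row])
    print("end",P.round(4),"err rot",(R.from_matrix(Q).inv()*R.from_matrix(Rt)).magnitude().round(4))
def down(yaw): # tool x=supply y, tool y=supply x
    c,s=np.cos(yaw),np.sin(yaw); return np.array([[-s,c,0],[c,s,0],[0,0,-1.]])
def face(yaw=0):
    a=np.pi/6; F=np.array([[np.cos(a),0,-np.sin(a)],[0,1,0],[np.sin(a),0,np.cos(a)]])
    return R.from_euler('z',yaw).as_matrix()@F
E
python3 - <<'E'
from h import *
d=np.load("top0.npz"); c=cal("top"); D=d["d"]; im=d["im"].astype(int)
v,u=np.mgrid[0:400,0:640]; K,Rm,t=c
pc=np.stack([(u-K[0,2])/K[0,0],(v-K[1,2])/K[1,1],np.ones(u.shape)],-1)*D[...,None]
W=(pc-t)@Rm
m=(W[...,0]>.36)&(W[...,0]<.55)&(W[...,1]>-.33)&(W[...,1]<-.07)&(W[...,2]>.025)&(W[...,2]<.06)
q=W[m]; r=cv2.minAreaRect(q[:,:2].astype(np.float32)); print("supply",r,q.mean(0),np.median(q[:,2]))
m=(W[...,0]>.55)&(W[...,0]<.73)&(W[...,1]>-.37)&(W[...,1]<0.05)&(W[...,2]>.02)&(W[...,2]<.09)
q=W[m]; print(q.min(0),q.max(0)); A=np.c_[q[:,:2],np.ones(len(q))]
k=np.linalg.lstsq(A,q[:,2],rcond=None)[0]
for _ in range(5):
    g=abs(A@k-q[:,2])<.006; k=np.linalg.lstsq(A[g],q[g,2],rcond=None)[0]
print("plane",k,g.sum(), cv2.minAreaRect(q[g][:,:2].astype(np.float32)))
plan([.45,-.2,.236],down(np.radians(-8)),20)
E
```

```text
supply ((0.4536422789096832, -0.19031888246536255), (0.1498904973268509, 0.049618419259786606), 79.40349578857422) [ 0.45360507 -0.19076096  0.03912386] 0.03917168789121073
[ 0.604454   -0.32976596  0.02000667] [0.70850041 0.00143534 0.07928292]
plane [ 0.60510589 -0.01748977 -0.34853335] 3769 ((0.6555535793304443, -0.16402828693389893), (0.3298768401145935, 0.09599781781435013), 88.61537170410156)
[-24.6, -35.4, -0.0, -0.0, -0.0, 0.0679, -26.9, -33.6, -0.0, -0.0, -0.0, 0.0679, -29.1, -31.7, -0.1, -0.0, -0.0, 0.0679, -31.2, -29.6, 0.0, -0.0, -0.0, 0.0679, -33.2, -27.5, 0.0, -0.0, -0.0, 0.0679]
[-34.9, -25.2, -0.0, -0.0, -0.0, 0.0679, -36.6, -22.7, -0.0, -0.0, -0.0, 0.0679, -38.0, -20.2, -0.0, -0.0, -0.0, 0.0679, -39.3, -17.6, -0.1, -0.0, -0.0, 0.0679, -40.4, -14.8, 0.0, -0.0, -0.0, 0.0679]
[-41.4, -12.1, -0.0, -0.0, -0.0, 0.0679, -42.0, -9.3, -0.0, -0.0, -0.0, 0.0679, -42.6, -6.3, -0.0, -0.0, -0.0, 0.0679, -42.9, -3.5, -0.1, -0.0, -0.0, 0.0679, -43.1, -0.6, 0.0, -0.0, -0.0, 0.0679]
[-43.0, 2.4, 0.0, -0.0, -0.0, 0.0679, -42.7, 5.3, -0.0, -0.0, -0.0, 0.0679, -42.3, 8.1, -0.0, -0.0, -0.0, 0.0679, -41.6, 11.0, -0.1, -0.0, -0.0, 0.0679, -40.8, 13.8, 0.0, -0.0, -0.0, 0.0679]Traceback (most recent call last):
  File "<stdin>", line 14, in <module>
  File "h.py", line 24, in plan
    print("end",P.round(4),"err rot",(R.from_matrix(Q).inv()*R.from_matrix(Rt)).magnitude().round(4))
                                     ^^^^^^^^^^^^^^^^^^^^^^^^^^^^^^^^^^^^^^^^^^^^^^^^^^^^^^^^^^^^
AttributeError: 'float' object has no attribute 'round'
```

Call:
{"name": "move_arm", "arguments": {
  "motion": [-24.6,-35.4,0,0,0,0.0679,-26.9,-33.6,0,0,0,0.0679,-29.1,-31.7,0,0,0,0.0679,-31.2,-29.6,0,0,0,0.0679,-33.2,-27.5,0,0,0,0.0679],
  "claw": 0
}}

```text
clock: 1.5
tool_pos: [0.2875, 0.4235, 0.2356]
orientation: [[-0.768, 0.64, 0.0], [0.64, 0.768, 0.0], [-0.0, 0.0, -1.0]]
contact_force: [0.9, -0.6, 0.5]
gripper_width: 0.0931
grasp_force: 0.0
```

Call:
{"name": "move_arm", "arguments": {
  "motion": [-34.9,-25.2,0,0,0,0.0679,-36.6,-22.7,0,0,0,0.0679,-38.0,-20.2,0,0,0,0.0679,-39.3,-17.6,0,0,0,0.0679,-40.4,-14.8,0,0,0,0.0679]
}}

```text
clock: 2.0
tool_pos: [0.3416, 0.2152, 0.2359]
orientation: [[-0.511, 0.859, 0.001], [0.859, 0.511, 0.0], [-0.0, 0.001, -1.0]]
contact_force: [1.2, -1.0, 0.2]
gripper_width: 0.093
grasp_force: 0.0
```

Call:
{"name": "move_arm", "arguments": {
  "motion": [-41.4,-12.1,0,0,0,0.0679,-42,-9.3,0,0,0,0.0679,-42.6,-6.3,0,0,0,0.0679,-42.9,-3.5,0,0,0,0.0679,-43.1,-0.6,0,0,0,0.0679]
}}

```text
clock: 2.5
tool_pos: [0.3958, 0.0065, 0.236]
orientation: [[-0.195, 0.981, 0.001], [0.981, 0.195, -0.0], [-0.0, 0.001, -1.0]]
contact_force: [1.0, -0.6, 1.0]
gripper_width: 0.0931
grasp_force: 0.0
```

Call:
{"name": "move_arm", "arguments": {
  "motion": [-43,2.4,0,0,0,0.0679,-42.7,5.3,0,0,0,0.0679,-42.3,8.1,0,0,0,0.0679,-41.6,11,0,0,0,0.0679,-40.8,13.8,0,0,0,0.0679]
}}

```text
clock: 3.0
tool_pos: [0.45, -0.202, 0.2359]
orientation: [[0.143, 0.99, 0.001], [0.99, -0.143, -0.0], [-0.0, 0.001, -1.0]]
contact_force: [0.4, 1.0, 0.6]
gripper_width: 0.093
grasp_force: 0.0
```

```bash
sed -i 's/.magnitude().round(4))/.magnitude())/' h.py
cat >> h.py <<'E'
def cloud(n):
    c=cal(n); im,D=viewer.capture(n); K,Rm,t=c
    v,u=np.mgrid[0:400,0:640]
    pc=np.stack([(u-K[0,2])/K[0,0],(v-K[1,2])/K[1,1],np.ones(u.shape)],-1)*D[...,None]
    W=(pc-t)@Rm; W[D==0]=np.nan; return im,D,W,c
E
python3 - <<'E'
from h import *
im,D,W,c=cloud("wrist"); save("w1",im)
m=(W[...,0]>.36)&(W[...,0]<.55)&(W[...,1]>-.33)&(W[...,1]<-.07)&(W[...,2]>.028)&(W[...,2]<.05)
q=W[m]; r=cv2.minAreaRect(q[:,:2].astype(np.float32)); print(r,np.median(q[:,2]))
print("cam",-c[1].T@c[2],tip_of("wrist","supply_mid")[:1])
for k in tip_of("wrist","keyhole")[:2]: print(k,onz(c,k["centre"][::-1],0.004))
E
```

```text
((0.4529276490211487, -0.19256944954395294), (0.14926952123641968, 0.0500514842569828), 79.3944091796875) 0.038439154614472115
cam [ 0.45957271 -0.1334972   0.38532492] [{'centre': [172.2, 316.6], 'score': 0.68}]
{'centre': [94.1, 316.3], 'score': 0.86} [ 0.46571161 -0.10233055  0.004     ]
```

View pics/w1.png

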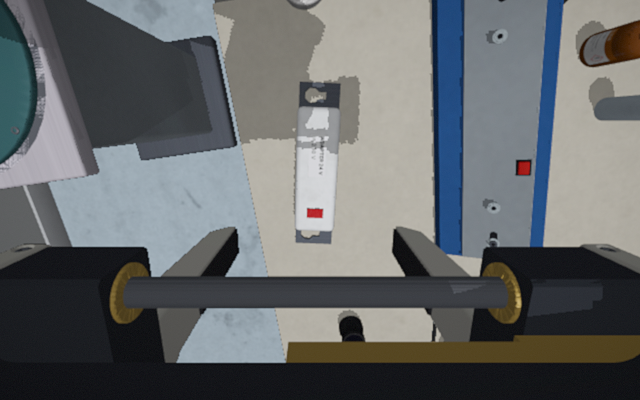

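The wrist view shows the supply (centre near px 317,165) with its +y keyhole at (316,94), the studs at (500,36) and (492,207), and the catch at (523,168). I measure the studs and plan the grasp.

```bash
cat > studs.py <<'E'
from h import *
def fit(n,guess):
    im,D,W,c=cloud(n)
    m=(W[...,0]>.55)&(W[...,0]<.74)&(W[...,1]>-.4)&(W[...,1]<0.05)&(W[...,2]>.018)&(W[...,2]<.09)
    if n=="wrist": m[240:]=False
    q=W[m]; A=np.c_[q[:,:2],np.ones(len(q))]
    k=np.array([.5774,0,.045-.5774*.655])
    for _ in range(8):
        g=abs(A@k-q[:,2])<.003; k=np.linalg.lstsq(A[g],q[g,2],rcond=None)[0]
    print("plane",k,"slope",np.degrees(np.arctan(np.hypot(*k[:2]))),"yaw",np.degrees(np.arctan2(k[1],k[0])),g.sum(),"n",len(q))
    return im,D,W,c,k
def onplane(c,uv,k,h): # point on plane offset h along normal
    o,d=ray(c,uv); nrm=np.array([-k[0],-k[1],1]); L=np.linalg.norm(nrm)
    s=(k[2]+h*L-nrm@o)/(nrm@d); return o+s*d
E
python3 - <<'E'
from studs import *
im,D,W,c,k=fit("wrist",None)
g=cv2.cvtColor(im,cv2.COLOR_RGB2GRAY)
for (u,v) in [(500,36),(492,207)]:
    p=im[v-14:v+15,u-14:u+15].astype(int); gg=p.mean(2); bg=np.median(gg)
    mk=abs(gg-bg)>22; n,l,st,ce=cv2.connectedComponentsWithStats(cv2.dilate(mk.astype(np.uint8),np.ones((3,3))))
    print(bg,[(st[i].tolist(),ce[i].round(1)) for i in range(1,n)])
    h=np.nanmax
save("st",np.hstack([cv2.resize(im[v-20:v+20,u-20:u+20],(400,400),interpolation=cv2.INTER_NEAREST) for u,v in [(500,36),(492,207)]]))
print("catch/yaw edges")
for t in ["studs","home"]: print(t,tip_of("wrist",t)[:1])
np.savez("w2",im=im,W=W,k=k)
plan([.453,-.1925,.025],down(np.radians(-10.6)),10)
E
```

```text
plane [ 0.57605386 -0.01553819 -0.33386601] slope 29.953272521582026 yaw -1.545093058721831 9501 n 27593
125.33333333333333 [([0, 7, 23, 15, 285], array([11.1, 13.9]))]
130.33333333333334 [([5, 6, 19, 15, 218], array([13.6, 12.9]))]
catch/yaw edges
studs [{'centre': [93.6, 315.1], 'score': 0.71}]
home [{'centre': [126.1, 491.0], 'score': 0.91}]
[0.7, 0.2, 21.1, 0.0, -0.0, 0.0046, 0.7, 0.2, 21.0, 0.0, -0.0, 0.0046, 0.8, 0.2, 21.1, 0.0, -0.0, 0.0046, 0.7, 0.2, 21.1, 0.0, -0.0, 0.0046, 0.7, 0.2, 21.1, 0.0, -0.0, 0.0046]
[0.7, 0.2, 21.0, 0.0, -0.0, 0.0046, 0.8, 0.2, 21.1, 0.0, -0.0, 0.0046, 0.7, 0.2, 21.1, 0.0, -0.0, 0.0046, 0.7, 0.2, 21.0, 0.0, -0.0, 0.0046, 0.7, 0.2, 21.1, 0.0, -0.0, 0.0046]
end [ 0.453  -0.1925  0.025 ] err rot 0.0001596263851385376
```

View pics/st.png

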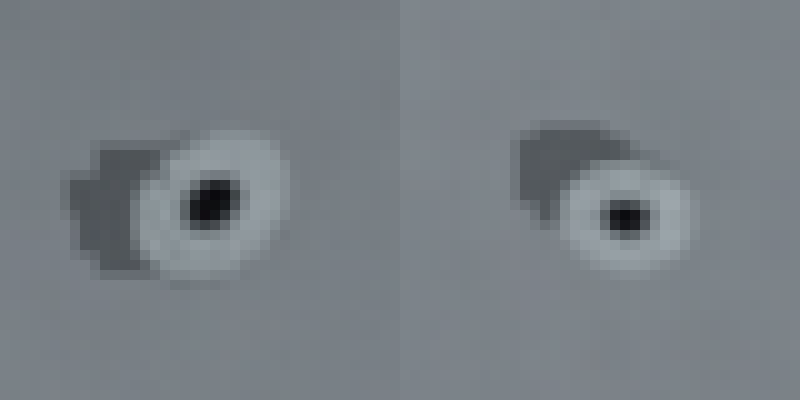

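The crops show bright ring heads with dark sockets at full-picture px (500.7, 35.7) and (494.2, 208.2), shadows offset to the upper left.

Call:
{"name": "move_arm", "arguments": {
  "motion": [0.7,0.2,21.1,0,0,0.0046,0.7,0.2,21.1,0,0,0.0046,0.8,0.2,21.1,0,0,0.0046,0.7,0.2,21.1,0,0,0.0046,0.7,0.2,21.1,0,0,0.0046]
}}

```text
clock: 3.8
tool_pos: [0.4516, -0.1953, 0.1298]
orientation: [[0.16, 0.987, 0.001], [0.987, -0.16, -0.0], [-0.0, 0.001, -1.0]]
contact_force: [0.4, 0.0, -0.4]
gripper_width: 0.0929
grasp_force: 0.0
```

Call:
{"name": "move_arm", "arguments": {
  "motion": [0.7,0.2,21.1,0,0,0.0046,0.7,0.2,21.1,0,0,0.0046,0.8,0.2,21.1,0,0,0.0046,0.7,0.2,21.1,0,0,0.0046,0.7,0.2,21.1,0,0,0.0046]
}}

```text
clock: 4.3
tool_pos: [0.4533, -0.192, 0.0243]
orientation: [[0.183, 0.983, 0.001], [0.983, -0.183, -0.0], [-0.0, 0.001, -1.0]]
contact_force: [-0.5, 0.1, 0.4]
gripper_width: 0.0928
grasp_force: 0.0
```

Call:
{"name": "move_arm", "arguments": {
  "motion": [0,0,0,0,0,0,0,0,0,0,0,0,0,0,0,0,0,0,0,0,0,0,0,0,0,0,0,0,0,0],
  "claw": 1,
  "newtons": 30
}}

```text
clock: 4.8
tool_pos: [0.4534, -0.1934, 0.0255]
orientation: [[0.185, 0.983, 0.001], [0.983, -0.185, -0.001], [-0.0, 0.001, -1.0]]
contact_force: [-0.2, -0.1, -0.5]
gripper_width: 0.0576
grasp_force: 0.0
```

Run:
```python
from studs import *
s=bot.observe(); print(s["clock"],s["tool_pos"],s["orientation"].round(3),s["gripper_width"],s["grasp_force"],s["contact_force"])
```

```text
4.8 [ 0.45344671 -0.19336343  0.02550177] [[ 0.185  0.983  0.001]
 [ 0.983 -0.185 -0.001]
 [-0.     0.001 -1.   ]] 0.05756838905605465 0.0 [-0.16790811 -0.08687439 -0.49171051]
```

Call:
{"name": "move_arm", "arguments": {
  "motion": [0,0,0,0,0,0,0,0,0,0,0,0,0,0,0,0,0,0,0,0,0,0,0,0,0,0,0,0,0,0]
}}

```text
clock: 5.3
tool_pos: [0.4532, -0.1933, 0.0251]
orientation: [[0.185, 0.983, 0.0], [0.983, -0.185, -0.0], [-0.0, 0.0, -1.0]]
contact_force: [-2.8, 0.7, 5.9]
gripper_width: 0.0497
grasp_force: 30.0
```

Run:
```python
from studs import *
d=np.load("w2.npz"); W=d["W"]; k=d["k"]; C=np.array([0.45957271,-0.1334972,0.38532492])
nrm=np.array([-k[0],-k[1],1]); L=np.linalg.norm(nrm); P=[]
for u,v in [(500.7,35.7),(494.2,208.2)]:
    iu,iv=int(u),int(v); B=np.array([W[j,i] for j in (iv-12,iv+13) for i in (iu-12,iu+13)])
    # direction by homography-like interpolation of normalised rays
    dirs=(B-C); 
    K=cal("wrist")[0]
    fu,fv=(u-(iu-12))/25,(v-(iv-12))/25
    Z=[np.linalg.norm(x) for x in dirs]
    # scale rays to unit optical depth with the pixel norm
    sc=[np.linalg.norm([(i-K[0,2])/K[0,0],(j-K[1,2])/K[1,1],1]) for j in (iv-12,iv+13) for i in (iu-12,iu+13)]
    r=[x/z*s for x,z,s in zip(dirs,Z,sc)]
    ry=(r[0]*(1-fu)+r[1]*fu)*(1-fv)+(r[2]*(1-fu)+r[3]*fu)*fv
    s=(k[2]+.009*L-nrm@C)/(nrm@ry); p=C+s*ry; P.append(p)
    reg=W[iv-7:iv+8,iu-7:iu+8].reshape(-1,3); print(p.round(4),"head h",np.nanpercentile((reg@nrm-k[2])/L,[50,90,98]).round(4))
e=P[0]-P[1]; print(np.linalg.norm(e),np.degrees(np.arctan2(-e[0],e[1])),"mid",(P[0]+P[1])/2,"dz",e[2])
print(bot.observe()["gripper_width"],bot.observe()["grasp_force"])
# stand edges: all blue+rail within height
q=W[:240].reshape(-1,3); col=d["im"][:240].reshape(-1,3).astype(int)
h=(q@nrm-k[2])/L; m=(abs(h)<.002)&(q[:,0]>.55)&(q[:,0]<.74)
print("rail ext x",np.percentile(q[m][:,0],[1,99]))
```

```text
[ 0.6561 -0.0778  0.0557] head h [0.013  0.0146 0.0156]
[ 0.6511 -0.2601  0.0556] head h [0.0112 0.0144 0.0152]
0.18230019116621737 -1.57333301933446 mid [ 0.65355706 -0.16893564  0.05563042] dz 5.177851223842067e-05
0.04974009374622119 30.001286566257477
rail ext x [0.57148988 0.70288864]
```

```bash
cat >> h.py <<'E'
k_=np.array([0.57605386,-0.01553819,-0.33386601])
F=face(np.radians(-1.56)); RT=np.c_[F[:,1],F[:,0],-F[:,2]]
C_=np.array([0.45957271,-0.1334972,0.38532492]); n_=np.array([-k_[0],-k_[1],1]); L_=np.linalg.norm(n_)
def up(P): r=P-C_; return C_+r*(k_[2]+.014*L_-n_@C_)/(n_@r)
S1,S2=up(np.array([.6561,-.0778,.0557])),up(np.array([.6511,-.2601,.0556])); SM=(S1+S2)/2
OFF=np.array([.0006,0,.0061]) # supply_mid in tool frame
def tcp(fx,fy,fz): # supply_mid in frame at stud head-top mid
    return SM+F@np.array([fx,fy,fz])-RT@OFF
E
python3 - <<'E'
from h import *
print(S1,S2,SM,np.linalg.norm(S1-S2))
print("home->stand z",SM+F@np.array([-.005,0,-.014]))
s=bot.observe(); p0=s["tool_pos"]; R0=s["orientation"]
up1=p0+[0,0,.12]
plan(up1,R0,5)
plan(tcp(.009,0,.055),RT,10,up1,R0)
E
```

```text
[ 0.65354319 -0.07852462  0.0599884 ] [ 0.64858586 -0.25843811  0.05992824] [ 0.65106452 -0.16848136  0.05995832] 0.17998178417732158
home->stand z [ 0.65373341 -0.16855405  0.04533397]
[-0.0, 0.0, -24.0, 0.0, 0.0, 0.0, -0.0, 0.0, -24.0, 0.0, 0.0, 0.0, -0.0, 0.0, -24.0, 0.0, 0.0, 0.0, -0.0, 0.0, -24.0, 0.0, 0.0, 0.0, -0.0, 0.0, -24.0, 0.0, 0.0, 0.0]
end [ 0.4532 -0.1933  0.1451] err rot 0.0
[5.7, 16.7, 2.8, -0.0522, 0.0042, -0.0155, 5.4, 16.7, 3.6, -0.0522, 0.0042, -0.0155, 5.1, 16.5, 4.6, -0.0522, 0.0042, -0.0155, 4.9, 16.4, 5.4, -0.0522, 0.0042, -0.0155, 4.6, 16.1, 6.3, -0.0522, 0.0042, -0.0155]
[4.3, 15.8, 7.2, -0.0522, 0.0042, -0.0155, 4.0, 15.5, 8.0, -0.0522, 0.0042, -0.0155, 3.8, 15.2, 8.8, -0.0522, 0.0042, -0.0155, 3.5, 14.7, 9.6, -0.0522, 0.0042, -0.0155, 3.2, 14.2, 10.4, -0.0522, 0.0042, -0.0155]
end [ 0.6283 -0.1684  0.1174] err rot 0.0005073030227114762
```

Call:
{"name": "move_arm", "arguments": {
  "motion": [0,0,-24,0,0,0,0,0,-24,0,0,0,0,0,-24,0,0,0,0,0,-24,0,0,0,0,0,-24,0,0,0]
}}

```text
clock: 5.8
tool_pos: [0.4528, -0.1931, 0.1451]
orientation: [[0.185, 0.983, -0.001], [0.983, -0.185, 0.0], [0.0, -0.001, -1.0]]
contact_force: [0.6, -0.3, -3.7]
gripper_width: 0.0495
grasp_force: 30.0
```

Call:
{"name": "move_arm", "arguments": {
  "motion": [5.7,16.7,2.8,-0.0522,0.0042,-0.0155,5.4,16.7,3.6,-0.0522,0.0042,-0.0155,5.1,16.5,4.6,-0.0522,0.0042,-0.0155,4.9,16.4,5.4,-0.0522,0.0042,-0.0155,4.6,16.1,6.3,-0.0522,0.0042,-0.0155]
}}

```text
clock: 6.3
tool_pos: [0.541, -0.1806, 0.1302]
orientation: [[0.106, 0.96, 0.259], [0.994, -0.105, -0.017], [0.011, 0.26, -0.966]]
contact_force: [0.2, 0.2, -2.7]
gripper_width: 0.0499
grasp_force: 30.0
```

Call:
{"name": "move_arm", "arguments": {
  "motion": [4.3,15.8,7.2,-0.0522,0.0042,-0.0155,4,15.5,8,-0.0522,0.0042,-0.0155,3.8,15.2,8.8,-0.0522,0.0042,-0.0155,3.5,14.7,9.6,-0.0522,0.0042,-0.0155,3.2,14.2,10.4,-0.0522,0.0042,-0.0155]
}}

```text
clock: 6.8
tool_pos: [0.6285, -0.1681, 0.1161]
orientation: [[0.027, 0.866, 0.5], [1.0, -0.023, -0.013], [0.001, 0.5, -0.866]]
contact_force: [-0.3, 0.2, -3.1]
gripper_width: 0.05
grasp_force: 30.0
```

Run:
```python
from h import *
s=bot.observe(); Q=s["orientation"]
im,D,W,c=cloud("wrist"); save("w3",im)
print(s["tool_pos"],tcp(.009,0,.055),(R.from_matrix(Q).inv()*R.from_matrix(RT)).as_rotvec(),s["contact_force"],s["gripper_width"])
print("S1,S2 px",proj(c,S1),proj(c,S2))
for n,y in (("kh+",.09),("kh-",-.09)):
    p=s["tool_pos"]+Q@(OFF+np.array([y,-.009,.015])); print(n,proj(c,p))  # strap top side
# adapter top extents in tool frame
T=(W-s["tool_pos"])@Q
m=(abs(T[...,2]+.013)<.004)&(abs(T[...,0])<.12)&(abs(T[...,1])<.03); m[300:]=False
q=T[m]; print(m.sum(), np.percentile(q,[1,50,99],axis=0).round(4))
m=(abs(T[...,2]-.021)<.004)&(abs(T[...,0])<.12)&(abs(T[...,1])<.03); q=T[m]; print("strap",m.sum(),np.percentile(q,[1,50,99],axis=0).round(4))
```

```text
[ 0.6284831 -0.168137   0.1161093] [ 0.62830085 -0.16846164  0.11737247] [ 0.00038521 -0.00072736  0.00017922] [-0.27516151  0.19785614 -3.10446109] 0.05003537251550846
S1,S2 px [302.50836626  88.32744258] [304.91132696 320.49899317]
kh+ [298.56807995  79.9282367 ]
kh- [302.45343769 356.53075424]
17141 [[-0.0071 -0.0244 -0.0151]
 [ 0.0371 -0.0001 -0.0134]
 [ 0.0743  0.0244 -0.0099]]
strap 4222 [[ 0.0771 -0.0246  0.019 ]
 [ 0.093   0.0041  0.0205]
 [ 0.1053  0.0246  0.0223]]
```

View pics/w3.png

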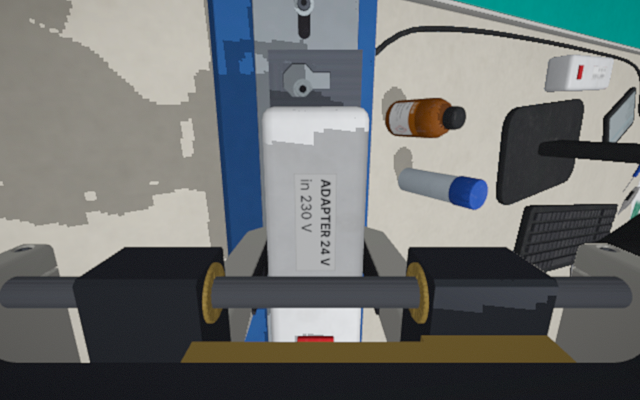

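The strap's +y hole is around px (298,80), with the stud head in it at (303,88), as predicted.

Call:
{"name": "move_arm", "arguments": {
  "motion": [0,0,8,0,0,0,0,0,8,0,0,0,0,0,8,0,0,0,0,0,5,0,0,0,0,0,0,0,0,0]
}}

```text
clock: 7.35
tool_pos: [0.6425, -0.1686, 0.0907]
orientation: [[0.027, 0.867, 0.498], [1.0, -0.024, -0.013], [0.001, 0.498, -0.867]]
contact_force: [0.5, -0.3, -2.5]
gripper_width: 0.0496
grasp_force: 30.0
```

```bash
cat > st.py <<'E'
from h import *
def st():
    s=bot.observe(); Q=s["orientation"]; m=s["tool_pos"]+Q@OFF
    print("clock",round(s["clock"],2),"mid in stud frame mm",(F.T@(m-SM)*1000).round(2),"rot err(tool)",(R.from_matrix(Q).inv()*R.from_matrix(RT)).as_rotvec().round(4),"F face",(F.T@s["contact_force"]).round(1),"M",(RT.T@s["moment"]).round(2),"w",round(s["gripper_width"],4))
    return s
E
python3 - <<'E'
from st import *
s=st(); im,D,W,c=cloud("wrist"); s=st()
save("w4",cv2.resize(im[40:140,240:400],(800,500),interpolation=cv2.INTER_CUBIC))
Q=s["orientation"]
print("S1 px",(proj(c,S1)-[240,40])*5,"hole top",(proj(c,s["tool_pos"]+Q@(OFF+np.array([.09,-.009,.015])))-[240,40])*5,"hole bottom",(proj(c,s["tool_pos"]+Q@(OFF+np.array([.09,-.009,.019])))-[240,40])*5)
E
```

```text
clock 7.35 mid in stud frame mm [ 8.    0.21 24.8 ] rot err(tool) [-0.002  -0.0008 -0.0005] F face [-0.8 -0.3 -2.4] M [ 0.65 -0.08 -0.03] w 0.0496
clock 7.4 mid in stud frame mm [ 8.34  0.16 25.27] rot err(tool) [-0.0014 -0.0006 -0.0004] F face [-1.4 -0.3 -3.8] M [ 0.62 -0.06 -0.05] w 0.0499
S1 px [306.7092184  213.62455799] hole top [295.75670159 199.76706557] hole bottom [297.67947466 204.62180078]
```

View pics/w4.png

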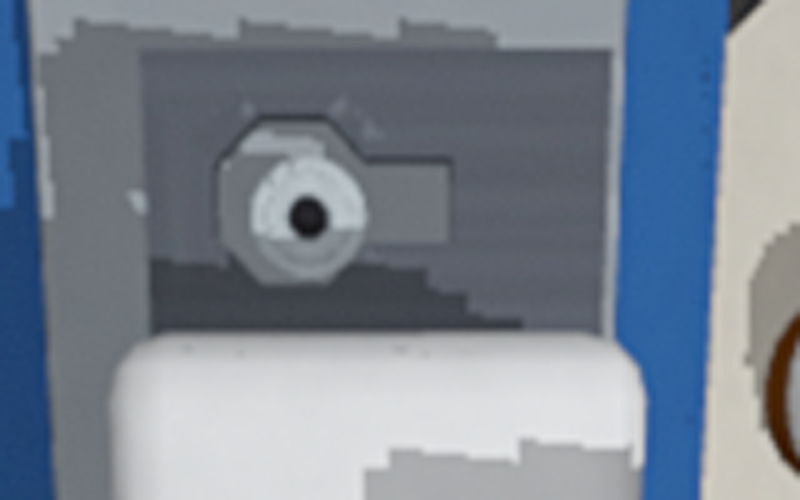

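The stud head is at crop px (307,215) and the hole's centre at about (300,200), both as predicted. I lower onto it gently.

Call:
{"name": "move_arm", "arguments": {
  "motion": [0,0.3,2,0,0,0,0,0,2,0,0,0,0,0,2,0,0,0,0,0,2,0,0,0,0,0,0,0,0,0]
}}

```text
clock: 7.9
tool_pos: [0.6469, -0.1688, 0.0847]
orientation: [[0.027, 0.866, 0.499], [1.0, -0.024, -0.013], [0.001, 0.499, -0.866]]
contact_force: [-0.1, -0.5, -4.1]
gripper_width: 0.0498
grasp_force: 30.0
```

```bash
python3 -c "
from st import *
st()"
```

```text
clock 7.9 mid in stud frame mm [ 8.79  0.2  17.37] rot err(tool) [-0.0008 -0.0006 -0.0003] F face [-2.1 -0.5 -3.4] M [ 0.68 -0.05 -0.04] w 0.0498
```

No contact below head-top height, so both heads are in the holes.

Call:
{"name": "move_arm", "arguments": {
  "motion": [0,0,1.5,0,0,0,0,0,1.5,0,0,0,0,0,1.5,0,0,0,0,0,1,0,0,0,0,0,0,0,0,0]
}}

```text
clock: 8.4
tool_pos: [0.6498, -0.1689, 0.0802]
orientation: [[0.027, 0.866, 0.499], [1.0, -0.024, -0.013], [0.0, 0.5, -0.866]]
contact_force: [-0.5, -0.2, -3.0]
gripper_width: 0.0499
grasp_force: 30.0
```

```bash
python3 -c "
from st import *
st()"
```

```text
clock 8.4 mid in stud frame mm [ 9.03  0.12 12.07] rot err(tool) [-0.0004 -0.0004 -0.0003] F face [-1.9 -0.2 -2.4] M [ 0.6  -0.13 -0.03] w 0.0499
```

Call:
{"name": "move_arm", "arguments": {
  "motion": [0,0,0.8,0,0,0,0,0,0.7,0,0,0,0,0,0.3,0,0,0,0,0,0,0,0,0,0,0,0,0,0,0]
}}

```text
clock: 8.9
tool_pos: [0.6506, -0.1689, 0.0787]
orientation: [[0.027, 0.866, 0.499], [1.0, -0.024, -0.013], [0.0, 0.5, -0.866]]
contact_force: [-0.4, 0.4, -1.4]
gripper_width: 0.0495
grasp_force: 30.0
```

```bash
python3 -c "
from st import *
st()"
```

```text
clock 8.9 mid in stud frame mm [ 9.02  0.13 10.38] rot err(tool) [-0.0004 -0.0004 -0.0002] F face [-1.   0.4 -1. ] M [ 0.52 -0.13 -0.05] w 0.0495
```

Call:
{"name": "move_arm", "arguments": {
  "motion": [0,0,0.4,0,0,0,0,0,0.3,0,0,0,0,0,0,0,0,0,0,0,0,0,0,0,0,0,0,0,0,0]
}}

```text
clock: 9.4
tool_pos: [0.651, -0.1689, 0.0781]
orientation: [[0.027, 0.866, 0.499], [1.0, -0.024, -0.013], [0.0, 0.5, -0.866]]
contact_force: [-0.1, 0.3, -1.6]
gripper_width: 0.0497
grasp_force: 30.0
```

```bash
python3 -c "
from st import *
st()"
```

```text
clock 9.4 mid in stud frame mm [8.99 0.14 9.67] rot err(tool) [-0.0004 -0.0004 -0.0002] F face [-0.9  0.3 -1.3] M [ 0.45 -0.12 -0.02] w 0.0497
```

Call:
{"name": "move_arm", "arguments": {
  "motion": [0,0,0.3,0,0,0,0,0,0.3,0,0,0,0,0,0,0,0,0,0,0,0,0,0,0,0,0,0,0,0,0]
}}

```text
clock: 9.9
tool_pos: [0.6511, -0.169, 0.078]
orientation: [[0.027, 0.866, 0.499], [1.0, -0.024, -0.013], [0.0, 0.499, -0.866]]
contact_force: [-10.7, 1.5, 6.0]
gripper_width: 0.0499
grasp_force: 30.0
```

```bash
python3 -c "
from st import *
st()"
```

```text
clock 9.9 mid in stud frame mm [9.01 0.13 9.5 ] rot err(tool) [-0.0007 -0.0005 -0.0001] F face [-6.3  1.2 10.6] M [ 1.21  0.07 -0.07] w 0.0499
```

Seated flat at about 12 N. I ease off slightly and slide down.

Call:
{"name": "move_arm", "arguments": {
  "motion": [0,-2,-0.2,0,0,0,0,-3,0,0,0,0,0,-3,0,0,0,0,0,-2,0,0,0,0,0,0,0,0,0,0]
}}

```text
clock: 10.4
tool_pos: [0.6424, -0.1688, 0.073]
orientation: [[0.027, 0.866, 0.5], [1.0, -0.024, -0.013], [0.0, 0.5, -0.866]]
contact_force: [-3.1, 0.3, 5.8]
gripper_width: 0.0502
grasp_force: 30.0
```

```bash
python3 -c "
from st import *
st()"
```

```text
clock 10.4 mid in stud frame mm [-0.93  0.04  9.53] rot err(tool) [ 0.0001 -0.0002 -0.0003] F face [0.2 0.2 6.6] M [ 0.26 -0.05 -0.01] w 0.0502
```

Call:
{"name": "move_arm", "arguments": {
  "motion": [0,-1.5,0,0,0,0,0,-1,0,0,0,0,0,-0.7,0,0,0,0,0,-0.3,0,0,0,0,0,0,0,0,0,0]
}}

```text
clock: 10.9
tool_pos: [0.6397, -0.1687, 0.0714]
orientation: [[0.027, 0.865, 0.5], [1.0, -0.024, -0.013], [0.0, 0.5, -0.866]]
contact_force: [0.6, -0.0, 5.8]
gripper_width: 0.05
grasp_force: 30.0
```

```bash
python3 -c "
from st import *
st()"
```

```text
clock 10.9 mid in stud frame mm [-4.13  0.05  9.54] rot err(tool) [ 0.0005 -0.0001 -0.0002] F face [3.4 0.  4.8] M [-0.09 -0.03 -0.1 ] w 0.05
```

Call:
{"name": "move_arm", "arguments": {
  "motion": [0,-0.4,0,0,0,0,0,-0.3,0,0,0,0,0,0,0,0,0,0,0,0,0,0,0,0,0,0,0,0,0,0]
}}

```text
clock: 11.4
tool_pos: [0.6391, -0.1687, 0.0711]
orientation: [[0.027, 0.865, 0.5], [1.0, -0.024, -0.013], [0.0, 0.5, -0.866]]
contact_force: [0.3, -0.8, 5.8]
gripper_width: 0.0498
grasp_force: 30.0
```

Run:
```python
from st import *
st()
for n in ["wrist","top"]:
  im,D,W,c=cloud(n); p=SM+F@np.array([.0215,-.045,-.009]); print(n,proj(c,p),spot_in(n,"catch")[:1])
  save("c_"+n,im)
```

```text
clock 11.4 mid in stud frame mm [-4.81  0.05  9.55] rot err(tool) [ 0.0005 -0.0001 -0.0002] F face [ 3.2 -0.8  4.9] M [-0.1  -0.08 -0.06] w 0.0498
wrist [354.7145761  296.51792688] []
top [307.06043014 150.39190659] [{'rect': [230.1, 133.0, 119.6, 44.1], 'score': 0.53}]
```

Call:
{"name": "move_arm", "arguments": {
  "motion": [0,-0.3,0,0,0,0,0,-0.3,0,0,0,0,0,0,0,0,0,0,0,0,0,0,0,0,0,0,0,0,0,0]
}}

```text
clock: 12.1
tool_pos: [0.6388, -0.1687, 0.071]
orientation: [[0.027, 0.865, 0.501], [1.0, -0.024, -0.014], [0.0, 0.501, -0.866]]
contact_force: [3.6, -0.5, 5.4]
gripper_width: 0.0498
grasp_force: 30.0
```

```bash
python3 -c "
from st import *
st()"
```

```text
clock 12.1 mid in stud frame mm [-5.12  0.05  9.58] rot err(tool) [ 0.001  -0.0001 -0.0002] F face [ 5.8 -0.4  2.9] M [-0.73 -0.09 -0.02] w 0.0498
```

Call:
{"name": "move_arm", "arguments": {
  "motion": [0,-0.3,0,0,0,0,0,-0.2,0,0,0,0,0,0,0,0,0,0,0,0,0,0,0,0,0,0,0,0,0,0]
}}

```text
clock: 12.6
tool_pos: [0.6386, -0.1687, 0.0709]
orientation: [[0.028, 0.865, 0.501], [1.0, -0.024, -0.014], [0.0, 0.501, -0.865]]
contact_force: [6.4, 0.6, 3.8]
gripper_width: 0.0496
grasp_force: 30.0
```

```bash
python3 -c "
from st import *
st()"
```

```text
clock 12.6 mid in stud frame mm [-5.3   0.01  9.59] rot err(tool) [ 0.0017  0.     -0.0003] F face [7.4 0.8 0.2] M [-1.3   0.02  0.02] w 0.0496
```

Firm stop at x ≈ -5.2, home, with about a 10 N push. I release and back out along the face normal.

Call:
{"name": "move_arm", "arguments": {
  "motion": [0,0,0,0,0,0,0,0,0,0,0,0,0,0,0,0,0,0,0,0,0,0,0,0,0,0,0,0,0,0],
  "claw": 0.2
}}

```text
clock: 13.1
tool_pos: [0.6377, -0.1685, 0.0698]
orientation: [[0.027, 0.866, 0.499], [1.0, -0.024, -0.013], [0.001, 0.499, -0.866]]
contact_force: [0.1, -0.2, -0.3]
gripper_width: 0.0742
grasp_force: 0.0
```

Call:
{"name": "move_arm", "arguments": {
  "motion": [0,0,-4,0,0,0,0,0,-10,0,0,0,0,0,-20,0,0,0,0,0,-30,0,0,0,0,0,-40,0,0,0]
}}

```text
clock: 13.6
tool_pos: [0.5848, -0.1669, 0.1603]
orientation: [[0.027, 0.867, 0.498], [1.0, -0.024, -0.013], [0.001, 0.498, -0.867]]
contact_force: [-0.1, -0.4, 0.7]
gripper_width: 0.0746
grasp_force: 0.0
```

Run:
```python
from st import *
st()
im,D,W,c=cloud("wrist"); a=cv2.resize(im[:300,160:480],(600,562))
im2,_,_,c2=cloud("scene"); p=proj(c2,SM+F@np.array([.0215,-.045,-.009])).astype(int); print(p,proj(c,SM+F@np.array([.0215,-.045,-.009])))
b=cv2.resize(im2[p[1]-40:p[1]+45,p[0]-60:p[0]+60],(794,562),interpolation=cv2.INTER_CUBIC)
save("w5",im); save("s5",b)
f=(W-SM)@F  # stud frame
for lab,xr,yr in (("adapter top",(-.04,.04),(-.09,.09)),):
    m=(f[...,0]>xr[0])&(f[...,0]<xr[1])&(abs(f[...,1])<.09)&(f[...,2]>.022)&(f[...,2]<.035); q=f[m]
    print(m.sum(),np.percentile(q,[1,50,99],axis=0).round(4))
```

```text
clock 13.6 mid in stud frame mm [ -7.27   0.38 113.97] rot err(tool) [-0.0023 -0.001  -0.0004] F face [ 0.2 -0.4  0.7] M [ 0.31 -0.06 -0.05] w 0.0746
[351 175] [344.04530689 237.49604137]
9406 [[-0.0292 -0.0655  0.0244]
 [-0.0051  0.0114  0.0291]
 [ 0.0192  0.0735  0.0319]]
```

View pics/w5.png

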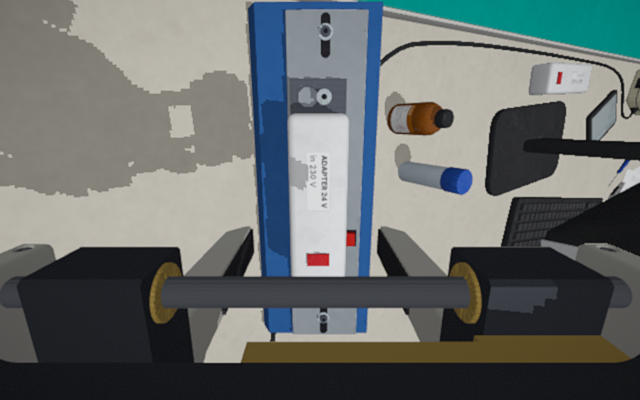

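View pics/s5.png

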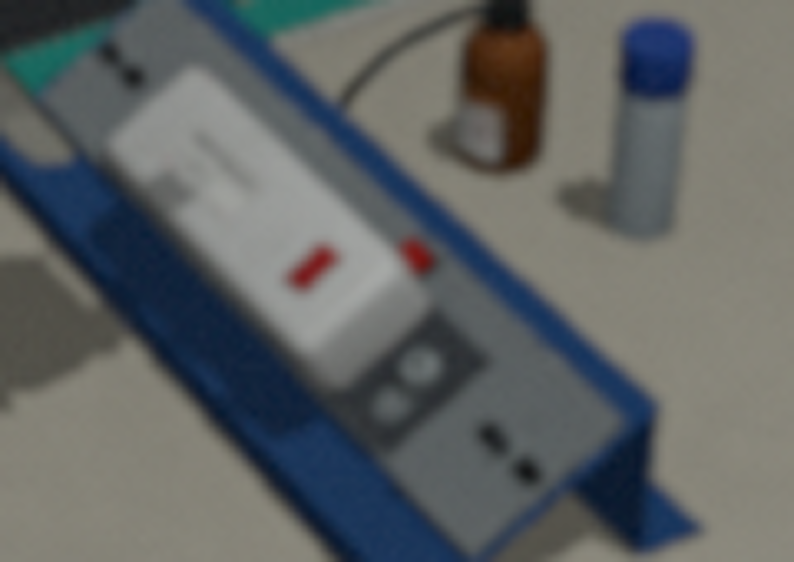

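Both studs sit at the slot ends, and the catch is visible behind the strap's upper edge (wrist px 351,239). I check the catch's height.

Run:
```python
from st import *
im,D,W,c=cloud("wrist"); f=(W-SM)@F*1000; I=im.astype(int)
m=(I[...,0]>140)&(I[...,1]<70); m[:, :340]=False; m[:,362:]=False; m[:225]=False; m[255:]=False
print(m.sum(),np.nanpercentile(f[m],[5,50,95],axis=0).round(1))
m2=np.zeros_like(m); m2[200:225,348:356]=True; print("rail",np.nanmedian(f[m2],axis=0).round(1))
st()
```

```text
99 [[ 23.6 -51.   -5.2]
 [ 26.9 -44.9  -3.9]
 [ 30.8 -39.3  -2.9]]
rail [ 34.  -20.9  -8.9]
clock 13.75 mid in stud frame mm [ -4.31  -0.33 116.56] rot err(tool) [0.0044 0.0015 0.0003] F face [-0.2 -0.1  0.1] M [ 0.31 -0.1  -0.03] w 0.0744
```

The catch stands 5 mm above the rail, so it is fully up. The robot is clear, so I hand in.

```bash
python3 -c "
from rig import bot
print(bot.close_job())"
```

```text
the job is handed in; nothing more can be done
None
```

The power supply hangs fully home on the stand: both studs are at the slot ends, the red catch stands 5 mm up behind the strap, the highest contact-force reading was about 13 N, and the job was handed in at about 14 s.

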